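# Hook and click a re-meshed insect-screen cassette into a window ventilator

### The arm

A 6-joint arm with a two-finger parallel gripper is mounted at the origin on the work surface; the furniture and walls round the work are solid. World frame = base frame: x ahead of the robot, y to its left, z up, the work surface at z = 0. Lengths are in m, angles in rad, forces in N, time in s.
With the tool pointing down it reaches from about 0.3 to 0.825 m from the base axis. Payload 5.4 kg.
Tool frame: the origin (TCP) lies at the very end of the fingers, on their centre line; the grasp point (between the pads) lies 19 mm behind it; z points along the fingers, y is the line along which they close (so a half turn about z gives the same grasp; the last joint's range is limited). The gripper opens to 92 mm and grips with 3 to 60 N. Pads are 20 mm wide; open, the fingers measure 128 mm over their backs; the gripper's body (75 mm by 189 mm) begins 69 mm behind the grasp point.
Start: joints at [1.06, 0.158, 1.597, -0, 1.386, -0.21], TCP at [0.17, 0.549, 0.215] pointing down, gripper open.
Joint ranges: [-2.91, 2.91], [-0.94, 2.29], [0.18, 2.7], [-1.29, 4.43], [0.17, 2.64], [-3, 3]. Speed limits (rad/s): [2.57, 2.57, 3.14, 3.14, 3.14, 3.14].

### API

Orientations are given as a rotation vector (axis times angle).
In Python, from workcell import bot gives the robot as it stands. Calls block until the motion is done:
- bot.goto(position, orientation): joint-space move of the TCP to a pose.
- bot.line_to(position, rot=None, max_speed=0.15): straight line of the TCP; rot=None keeps the orientation; max_speed is the mean speed in m/s.
- bot.set_joints(angles): joint-space move.
- bot.set_gripper(opening, newtons=None): opening from 0.0 (shut) to 1.0 (fully open); newtons is the grip in N (None keeps the last); returns when the fingers have stopped.
- bot.hold(seconds).
- bot.inverse_kinematics(position, orientation): joint angles nearest the present ones, or None.
- bot.read_camera(name): name is "scene" or "top" or "wrist"; returns a dict with "pixels" (420x560x3 uint8, blue, green, red), "fx", "fy", "cx", "cy" (pixels), "R" (3x3) and "t" (3): a world point X has camera coordinates R X + t. Camera axes: x right, y down, z forward; pixel columns grow to the right and rows downward; lengths in m; the calibration is good to about 2 mm. A picture is of the moment at which its call begins. There is no depth.
A pose or a line that the arm cannot do raises bot.MotionError and nothing moves.
- bot.job_done(): hands the job in; it is judged then, once.
Readings, each from a call of its own:
- bot.current_clock(): time.
- bot.current_joints(): joint angles.
- bot.current_joint_vel(): joint speeds.
- bot.current_effort(): joint torques, N m.
- bot.current_ee_pos(): TCP position.
- bot.current_tool_rot(): TCP orientation.
- bot.current_contact_force(): force on the tool from outside, world axes, zero at the start.
- bot.current_ft_torque(): the same for the moment, N m.
- bot.current_opening(): opening from 0.0 (shut) to 1.0 (fully open).
- bot.current_grip_force(): force on a finger pad.
Only numpy, scipy, OpenCV 4.12 (cv2) and the standard library are available. Lean on these libraries where they do the work, as an engineer would, in place of code of your own. Each camera call takes 0.05 s, during which the arm holds its last target. There are 200 camera calls.

### The job

The insect-screen cassette has been re-meshed and has to go back into the white window ventilator. It stands tongue-up in the wooden rack: draw it out, lay it flat on the bench, mesh face up, let go, and take it up again with the tongue free. Then, holding it tilted with the tongue end low, hook the tongue under the ventilator's lip, swing the plain end down and press it home until the red sprung catch snaps over it and the cassette lies flush in its seat; leave the other things on the bench where they are.

Things in the scene. Friction and masses are not known exactly. Their poses are not given: they have to be found in the camera images.
- cassette: Insect-screen cassette, loose, 0.1 kg: rigid grey frame 150 (x) x 60 (y) x 16 (z) mm round dark mesh, a bare metal tongue at its +x end. Origin: centre of the frame's underside. z: normal of the mesh face (black spline line round the mesh), which must end upward. Starts in the rack on its plain end (x = -75 mm), tongue up, leaning 22 deg toward the rack's +x, mesh face to the rack's front.
- tongue_tip (a point): Middle of the tongue's end face, at x = 93, y = 0, z = 3 mm of the cassette. The tongue runs from x = 75 to 93 mm, is 40 mm wide and 6 mm thick, flush with the cassette's underside. Axes as the cassette's.
- ventilator: White ventilator on a plywood board 270 x 92 x 10 mm, fixed. Origin: on the bench, mid-seat; +x from catch to lip (away from the robot within 0.3 rad), z up. Seat: two side-wall tops, 54 mm wide over all, 50 mm above the origin, x = -82 to 66 mm. Black guide clips at x = -6 to 18 mm, 64 mm apart inside, flared, 68 mm high. Seated, the cassette's origin is at (0, 0, 50) mm here, axes parallel.
- lip (a point): Middle of the lip's lower front edge, ventilator (79, 0, 57.5) mm. The lip is a bridge from x = 79 to 95 mm, underside 57.5, top 62.5 mm up. The pocket below is 48 mm wide, closed at x = 95 mm. In front of it, x = 66 to 79 mm, the seat has an open gap 30 mm deep, so the tongue can dip in at a tilt. Seated, the tongue is 14 mm under the lip, with 2 mm play fore and aft.
- catch (a joint): Sprung catch at the ventilator's -x end: upright steel leaf 24 mm wide (face at ventilator x = -77 mm) with a red wedge nose and thumb tab, top 85 mm above the bench. rad: 0 at rest, grows as the nose is pushed toward -x, springs back by itself (2 N at the nose at rest, 3 to 4 N pushed aside). Pressing the plain end down past it takes about 3 to 10 N; it then snaps over the cassette's top edge.
- catch_nose (a point): Lower edge of the catch's nose, at rest near ventilator (-72, 0, 68.5) mm, 2.5 mm above a seated cassette and reaching 3 mm over it. The nose's steep ramp starts about 80 mm above the ventilator's origin.
- rack: Wooden rack, fixed, base 150 x 90 x 18 mm, three leaning fins 56 mm wide. Origin: centre of the underside; front (-x) roughly toward the robot. The cassette stands in the rear bay, plain end 30 mm above the bench, on a fin that backs its lower 70 mm; the fin in front of it is 65 mm high. It draws out along its own length. The bench between rack and ventilator is clear.
- tape_measure: Yellow and black tape measure, 67 x 85 x 31 mm, loose bystander.
- screw_tin: Small open grey tin, 66 x 66 x 41 mm, loose bystander.
- masking_tape: Roll of cream masking tape, 104 x 102 x 25 mm, loose bystander.
- pine_block: Pine packing block, 47 x 125 x 37 mm, loose bystander.
Mind the look-alikes: they are no part of the job. What is meant by the cassette is not turquoise, and is the larger of those in its own colour.

How it is judged:
By the outcome, as a careful person would: the job done as asked, in the order asked, and still so for the second after the job is handed in, with the robot touching nothing.
It also fails if it takes over 56 s, if anything falls off the work surface, if the arm or the gripper's body presses on something with over 40 N, if the wrist force passes 120 N, or if a joint passes its speed limit or range.

## Working session

There is one attempt and no reset: what is moved stays moved. The work goes in short steps, each a Python script; the robot and the scene stay as the last script left them, time stands still between calls to the robot, and variables do not carry over. Pictures are saved under pics/ and viewed, at most 10 in all, crops included, and the job is handed in when it is done.

```bash
ls; mkdir -p pics; python3 - <<'E'
from workcell import bot
import cv2,numpy as np
a=[]
for n in("scene","top"):
    c=bot.read_camera(n);cv2.imwrite(f"pics/{n}0.png",c["pixels"]);np.savez(f"{n}0.npz",**c)
    print(n,c["fx"],c["cx"],c["cy"],np.round(c["R"],3).tolist(),np.round(-c["R"].T@c["t"],3))
print(bot.current_clock())
E
```

```text
pics
scene 407.96544776642605 272.59055316633163 210.49411849106008 [[0.457, -0.89, -0.011], [-0.662, -0.332, -0.672], [0.594, 0.314, -0.74]] [-0.489 -0.397  1.385]
top 501.1095039282515 284.8580036143278 204.59123360722248 [[0.028, -1.0, 0.005], [-0.989, -0.028, -0.148], [0.148, -0.0, -0.989]] [0.284 0.119 1.709]
0.1
```

View pics/scene0.png

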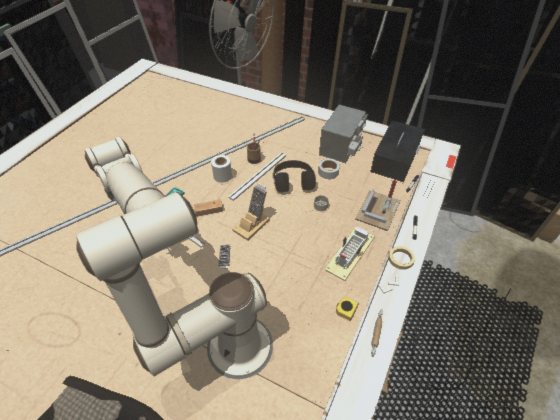

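View pics/top0.png

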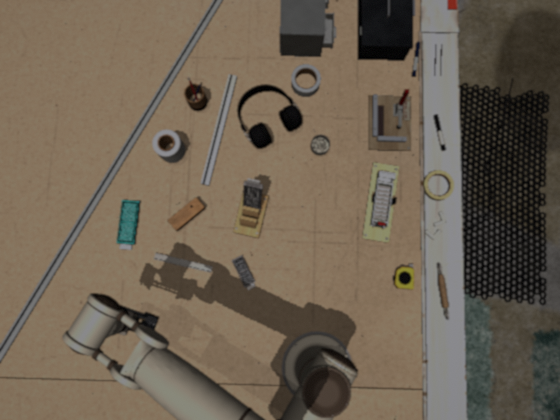

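Top view: the rack, with a grey cassette standing in it, is at (251,208). The ventilator on its board is at (381,203), with the red catch near (380,224). The cassette candidates are the turquoise one (128,222), the small grey one lying flat (243,270), and the large grey one in the rack (253,193). The rack one fits: it is grey, larger and standing. I'll confirm that with an enlarged composite.

```bash
python3 - <<'E'
import cv2,numpy as np
s=cv2.imread("pics/scene0.png");t=cv2.imread("pics/top0.png")
f=lambda im,x,y,w,h,W,H:cv2.resize(im[y:y+h,x:x+w],(W,H),interpolation=cv2.INTER_CUBIC)
a=np.hstack([f(s,210,175,80,60,400,300),f(s,315,220,80,60,400,300)])
b=np.hstack([f(t,215,165,80,60,400,300)*1,f(t,340,158,80,60,400,300)])
b=np.hstack([f(t,215,170,80,60,400,300),cv2.rotate(f(t,350,155,60,96,188,300),0)[:, :].copy()[:188]*0]) if 0 else b
b=np.hstack([f(t,215,170,80,60,400,300),f(t,330,160,112,84,400,300)])
im=np.vstack([a,b]);im=np.clip(im.astype(float)*1.15,0,255).astype(np.uint8)
cv2.imwrite("pics/crop1.png",im)
E
```

```text
(no output)
```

View pics/crop1.png

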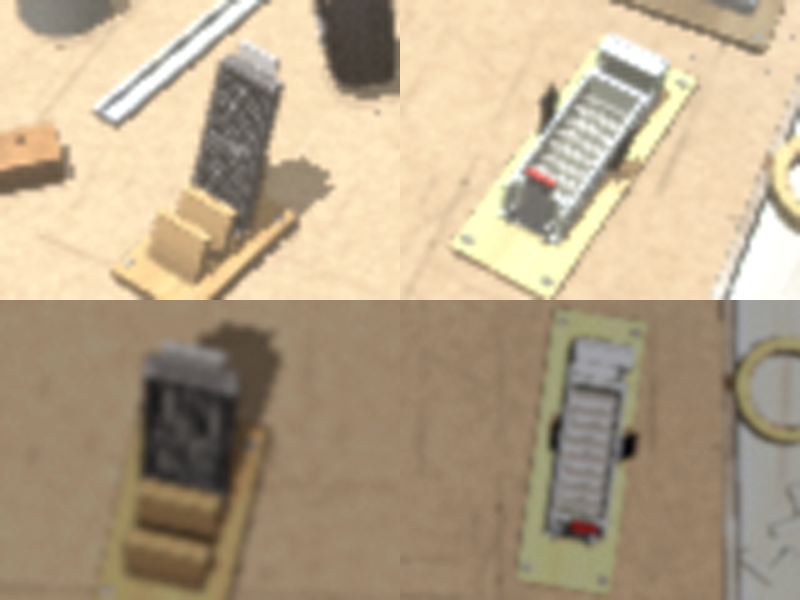

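The crop confirms the rack cassette: grey frame, dark mesh facing the robot, bare tongue up. The scene view also shows the catch and lip on the ventilator. Next are rough numbers from the top and scene pair.

```bash
cat > h.py <<'E'
import numpy as np,cv2
from scipy.spatial.transform import Rotation as Rn
def ray(c,p):
    d=np.array([(p[0]-c["cx"])/c["fx"],(p[1]-c["cy"])/c["fy"],1.]);R=np.array(c["R"])
    return -R.T@np.array(c["t"]),R.T@d/np.linalg.norm(d)
def plane(c,p,z):
    o,d=ray(c,p);return o+d*(z-o[2])/d[2]
def tri(*cp):
    A=np.zeros((3,3));b=np.zeros(3)
    for c,p in cp:
        o,d=ray(c,p);M=np.eye(3)-np.outer(d,d);A+=M;b+=M@o
    return np.linalg.solve(A,b)
def proj(c,X):
    q=np.array(c["R"])@np.array(X)+np.array(c["t"]);return np.array([c["fx"]*q[0]/q[2]+c["cx"],c["fy"]*q[1]/q[2]+c["cy"]])
def biggest(m):
    return max(cv2.findContours(m,cv2.RETR_EXTERNAL,cv2.CHAIN_APPROX_NONE)[0],key=cv2.contourArea)
E
python3 - <<'E'
from h import *
s=dict(np.load("scene0.npz"));t=dict(np.load("top0.npz"))
print("tip",tri((t,(252.4,179.3)),(s,(262,185.2))))
for n,c,r in(("top",t,(350,150,75,100)),("scene",s,(315,220,70,65))):
    x,y,w,h=r;im=c["pixels"][y:y+h,x:x+w];hsv=cv2.cvtColor(im,cv2.COLOR_BGR2HSV)
    lab=cv2.cvtColor(im,cv2.COLOR_BGR2LAB)
    m=((hsv[...,0]>22)&(hsv[...,0]<40)&(hsv[...,1]>50)).astype(np.uint8)*255
    m=cv2.morphologyEx(m,cv2.MORPH_OPEN,np.ones((2,2)))
    k=cv2.convexHull(np.vstack([q for q in cv2.findContours(m,0,1)[0] if cv2.contourArea(q)>15]))
    P=np.array([plane(c,q+np.array([x,y]),.01)[:2] for q in k[:,0].astype(float)],np.float32)
    print(n,cv2.minAreaRect(P))
E
```

```text
tip [0.59004321 0.22167092 0.17657715]
top ((0.5546337366104126, -0.21309590339660645), (0.091883085668087, 0.2674011290073395), 82.14608001708984)
scene ((0.5492256283760071, -0.2141951620578766), (0.0925205796957016, 0.2632501423358917), 82.00496673583984)
```

The board measures 267 × 92 mm in both views, as it should, with yaw about -7.9°. Next I'll take wrist views of the rack and then the ventilator.

```bash
cat >> h.py <<'E'
def tool(yaw,tilt=0,flip=1):
    """tool pointing down, y across heading `yaw`; tilt>0 leans fingertips toward -heading"""
    c,s=np.cos(yaw),np.sin(yaw);h=np.array([c,s,0]);u=np.array([0,0,1.])
    z=-np.cos(tilt)*u-np.sin(tilt)*h
    y=np.array([-s,c,0])*flip
    return np.column_stack([np.cross(y,z),y,z])
def rv(M): return Rn.from_matrix(M).as_rotvec()
E
python3 - <<'E'
from h import *
from workcell import bot
c=bot.read_camera("wrist");p=np.array(bot.current_ee_pos());T=Rn.from_rotvec(bot.current_tool_rot()).as_matrix()
print("tool\n",T.round(3));Rc=np.array(c["R"]);C=-Rc.T@c["t"]
o=T.T@(C-p);Rct=Rc@T;print("cam in tool",o.round(4),"fwd",Rct[2].round(3),"right",Rct[0].round(3),c["fx"])
np.savez("wc.npz",o=o,Rct=Rct)
# choose flip by last joint closeness
for n,yaw,tg,h in(("rack",0,np.array([.57,.215,.1]),.38),("vent",-.138,np.array([.553,-.213,.05]),.33)):
    best=None
    for f in(1,-1):
        M=tool(yaw,0,f);d=M@Rct[2]
        cam=tg-d/abs(d[2])*h ;tp=cam-M@o
        q=bot.inverse_kinematics(tp,rv(M))
        print(n,f,tp.round(3),None if q is None else np.round(q,2))
        if q is not None and (best is None or abs(q[5])<abs(best[0][5])): best=(q,tp,M)
    bot.set_joints(best[0])
    c=bot.read_camera("wrist");np.savez(f"w_{n}.npz",**c)
    cv2.imwrite(f"pics/w_{n}.png",cv2.resize(c["pixels"],(800,600),interpolation=cv2.INTER_CUBIC))
print(bot.current_clock(),bot.current_joints())
E
```

```text
tool
 [[-0.955  0.296 -0.001]
 [ 0.296  0.955 -0.001]
 [ 0.    -0.001 -1.   ]]
cam in tool [ 0.0818 -0.     -0.1702] fwd [-0.287  0.     0.958] right [ 0.  1. -0.] 350.92406343323927
rack 1 [0.538 0.215 0.31 ] [ 0.17  0.12  1.45 -0.    1.57 -1.4 ]
rack -1 [0.602 0.215 0.31 ] [ 0.15  0.28  1.27 -0.    1.59  1.73]
vent 1 [ 0.536 -0.211  0.21 ] [-0.58  0.16  1.6  -0.    1.38 -2.02]
vent -1 [ 0.57  -0.215  0.21 ] [-0.56  0.25  1.5   0.    1.39  1.15]
4.2583 [-5.58357891e-01  2.48905670e-01  1.50160393e+00  1.14524295e-04
  1.39080262e+00  1.14925362e+00]
```

View pics/w_rack.png

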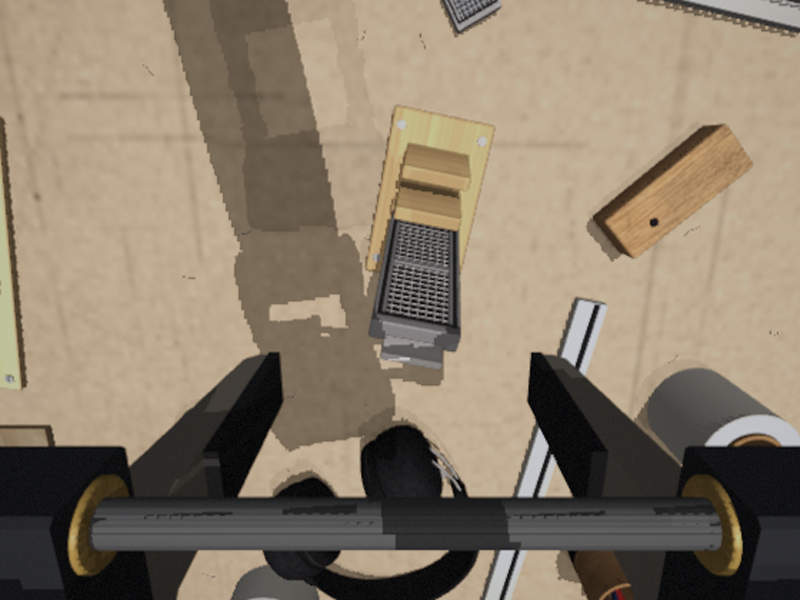

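View pics/w_vent.png

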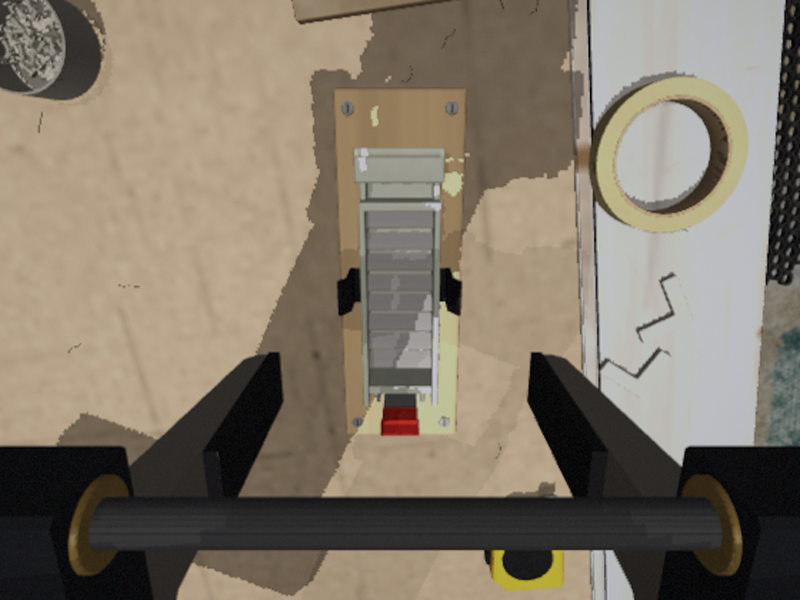

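Rack view, at 800-px scale (image top is toward the robot): base corners (396,106), (494,127) and (368,270). Cassette frame end edge runs from (371,335) to (460,348), and the tongue end is at about (411,357). Ventilator view: board corners (334,88) and (466,88), lip front top edge from (357,183) to (443,183), seat far end at row 203, clips (348,292) and (452,292), red catch (400,420).

```bash
python3 - <<'E'
from h import *
r=dict(np.load("w_rack.npz"));v=dict(np.load("w_vent.npz"));t=dict(np.load("top0.npz"));s=dict(np.load("scene0.npz"))
k=.7
P=lambda c,p,z:plane(c,np.array(p)*k,z)
a,b,l=[P(r,p,.018) for p in((396,106),(494,127),(368,270))]
print("rack",a.round(4),b.round(4),l.round(4),"w",np.linalg.norm(a-b))
d1=(a-b)[:2];d2=(l-a)[:2];print("yaw",np.arctan2(d1[1],d1[0])+np.pi/2,np.arctan2(d2[1],d2[0]))
# fin tops z? front/middle fins ; tongue end via wrist+top+scene
print("tip w+t",tri((r,(411*k,357*k)),(t,(252.4,179.3))),"all",tri((r,(411*k,357*k)),(t,(252.4,179.3)),(s,(262,185.2))))
print("tip@.187",P(r,(411,357),.187))
# vent
w=[P(v,p,z) for p,z in(((334,88),.01),((466,88),.01),((357,183),.0625),((443,183),.0625),((360,203),.05),((440,203),.05),((365,399),.05),((434,399),.05))]
for x in w:print(x.round(4))
ins=[P(v,p,.068) for p in((360,292),(440,292))];print("clips",ins)
f=np.array([np.cos(-.138),np.sin(-.138)])
hs=cv2.cvtColor(v["pixels"],cv2.COLOR_BGR2HSV);m=(((hs[...,0]<6)|(hs[...,0]>174))&(hs[...,1]>150)).astype(np.uint8)
c=biggest(m)[:,0];x0,x1=c[:,0].min(),c[:,0].max();print("red",x0,x1,c[:,1].min(),c[:,1].max(),plane(v,((x0+x1)/2,c[:,1].min()),.085))
E
```

```text
rack [0.4209 0.2086 0.018 ] [0.4379 0.294  0.018 ] [0.5661 0.1816 0.018 ] w 0.08713695294616437
yaw -0.19678099087884093 -0.18375944579182996
tip w+t [0.59151782 0.22163371 0.16610373] all [0.58852852 0.22098183 0.17724534]
tip@.187 [0.58217446 0.22009823 0.187     ]
[ 0.6959 -0.1829  0.01  ]
[ 0.6836 -0.2725  0.01  ]
[ 0.6338 -0.1935  0.0625]
[ 0.6266 -0.2463  0.0625]
[ 0.6203 -0.1921  0.05  ]
[ 0.6133 -0.2437  0.05  ]
[ 0.48   -0.1729  0.05  ]
[ 0.4731 -0.2229  0.05  ]
clips [array([ 0.56574971, -0.18474452,  0.068     ]), array([ 0.55870534, -0.23609374,  0.068     ])]
red 267 292 285 304 [ 0.48907804 -0.19986259  0.085     ]
```

The ventilator's lip, seat, board and yaw agree: origin about (0.552, -0.209), yaw -0.137. The rack base measures 148 × 87 mm against 150 × 90, with yaw about -0.19. Next I'll check the calibration with a flipped wrist view using the red mask, and check the IK of the plan.

```bash
cat >> h.py <<'E'
D=np.pi/180
def casR(yaw,beta):
    """cassette axes: x raised beta above horizontal along heading yaw"""
    h=np.array([np.cos(yaw),np.sin(yaw),0]);u=np.array([0,0,1.])
    x=np.cos(beta)*h+np.sin(beta)*u;z=-np.sin(beta)*h+np.cos(beta)*u
    return np.column_stack([x,np.cross(z,x),z])
def tcp(org,yaw,beta,phi,gx,gz,flip):
    """tool pose whose TCP is at cassette (gx,0,gz)"""
    return np.array(org)+casR(yaw,beta)@np.array([gx,0,gz]),tool(yaw,phi-beta,flip)
E
python3 - <<'E'
from h import *
from workcell import bot
tip=np.array([.582,.220,.187]);Rr=casR(-.19,68*D);org=tip-Rr@[.093,0,.003]
print("org",org.round(4),"plain end z",(org+Rr@[-.075,0,0])[2])
for phi in(10,20,30,40):
  for f in(1,-1):
    out=[]
    for o,y,b,back in((org,-.19,68,.10),(org,-.19,68,0),(org+Rr[:,0]*.1,-.19,68,0),(np.array([.5,.02,0]),-.137,0,0),(np.array([.5,.02,0]),-.137,0,.08)):
        p,M=tcp(o,y,b*D,phi*D,.05,.005,f);q=bot.inverse_kinematics(p-M[:,2]*back,rv(M));out.append(None if q is None else np.round(q,2).tolist())
    print(phi,f,out)
for f in(1,-1):
    for th in(0,10,18):
        p,M=tcp([.55,-.209,.08],-.137,-th*D,0,-.03,.002,f);q=bot.inverse_kinematics(p,rv(M));print("ins",f,th,None if q is None else np.round(q,2))
z=np.load("wc.npz");M=tool(-.138,0,1);tp=np.array([.536,-.211,.25])
bot.goto(tp,rv(M));v=bot.read_camera("wrist");np.savez("w_vent2.npz",**v)
hs=cv2.cvtColor(v["pixels"],cv2.COLOR_BGR2HSV);m=(((hs[...,0]<6)|(hs[...,0]>174))&(hs[...,1]>150)).astype(np.uint8)
c=biggest(m)[:,0];print("red",c.min(0),c.max(0),[plane(v,((c[:,0].min()+c[:,0].max())/2,y),.085) for y in(c[:,1].min(),c[:,1].max())])
print(bot.current_clock())
E
```

```text
org [0.5505 0.2261 0.0996] plain end z 0.03010929265253197
10 1 [None, None, [0.39, -0.09, 2.12, -1.23, 0.52, -0.05], [-0.19, 0.48, 1.65, -0.01, 1.18, -1.62], [-0.19, 0.4, 1.58, -0.01, 1.33, -1.62]]
10 -1 [None, None, None, [-0.19, 0.48, 1.65, -0.01, 1.18, 1.52], [-0.19, 0.4, 1.58, -0.01, 1.33, 1.52]]
20 1 [[0.51, -0.26, 2.22, -0.87, 0.68, -0.31], [0.4, -0.01, 2.15, -1.06, 0.49, -0.14], [0.35, -0.09, 2.02, -0.76, 0.59, -0.52], [-0.19, 0.62, 1.48, -0.02, 1.39, -1.61], [-0.18, 0.58, 1.37, -0.02, 1.54, -1.61]]
20 -1 [[0.51, -0.26, 2.22, -0.87, 0.68, 2.83], None, [0.35, -0.09, 2.02, -0.76, 0.59, 2.62], [-0.19, 0.62, 1.48, -0.02, 1.39, 1.53], [-0.18, 0.58, 1.37, -0.02, 1.54, 1.53]]
30 1 [[0.43, -0.24, 2.09, -0.53, 0.79, -0.67], [0.35, -0.01, 2.06, -0.61, 0.59, -0.61], [0.31, -0.06, 1.91, -0.45, 0.74, -0.83], [-0.18, 0.77, 1.31, -0.02, 1.59, -1.61], [-0.18, 0.77, 1.15, -0.02, 1.74, -1.61]]
30 -1 [[0.43, -0.24, 2.09, -0.53, 0.79, 2.47], [0.35, -0.01, 2.06, -0.61, 0.59, 2.53], [0.31, -0.06, 1.91, -0.45, 0.74, 2.31], [-0.18, 0.77, 1.31, -0.02, 1.59, 1.53], [-0.18, 0.77, 1.15, -0.02, 1.74, 1.53]]
40 1 [[0.35, -0.16, 1.94, -0.3, 0.95, -0.91], [0.3, 0.04, 1.94, -0.33, 0.75, -0.89], [0.26, 0.01, 1.78, -0.26, 0.92, -1.01], [-0.18, 0.92, 1.13, -0.03, 1.79, -1.61], [-0.18, 0.97, 0.92, -0.03, 1.96, -1.61]]
40 -1 [[0.35, -0.16, 1.94, -0.3, 0.95, 2.23], [0.3, 0.04, 1.94, -0.33, 0.75, 2.25], [0.26, 0.01, 1.78, -0.26, 0.92, 2.13], [-0.18, 0.92, 1.13, -0.03, 1.79, 1.53], [-0.18, 0.97, 0.92, -0.03, 1.96, 1.53]]
ins 1 0 [-0.59  0.26  1.76  0.    1.13 -2.03]
ins 1 10 [-0.55  0.39  1.59 -0.07  1.32 -1.96]
ins 1 18 [-0.52  0.5   1.46 -0.12  1.48 -1.93]
ins -1 0 [-0.59  0.26  1.76 -0.    1.13  1.12]
ins -1 10 [-0.55  0.39  1.59 -0.07  1.32  1.18]
ins -1 18 [-0.52  0.5   1.46 -0.12  1.48  1.21]
red [275 118] [301 130] [array([ 0.46819931, -0.19680404,  0.085     ]), array([ 0.47896443, -0.19825515,  0.085     ])]
6.975
```

The red catch agrees to within 1 mm between the two tool flips, so the ventilator pose is settled. I'll go to the pre-grasp (φ=35°) and measure the cassette up close.

```bash
python3 - <<'E'
from h import *
from workcell import bot
tip=np.array([.582,.220,.187]);Rr=casR(-.19,68*D);org=tip-Rr@[.093,0,.003]
p,M=tcp(org,-.19,68*D,35*D,.05,.005,1)
bot.goto(p-M[:,2]*.11,rv(M))
v=bot.read_camera("wrist");np.savez("w_cas.npz",**v)
cv2.imwrite("pics/w_cas.png",cv2.resize(v["pixels"],(800,600),interpolation=cv2.INTER_CUBIC))
for n,X in(("tl",(.075,.03,.016)),("tr",(.075,-.03,.016)),("bl",(.075,.03,0)),("br",(.075,-.03,0)),("Tl",(.093,.02,0)),("Tr",(.093,-.02,0)),("Tlu",(.093,.02,.006))): print(n,(proj(v,org+Rr@np.array(X))/.7).round(1))
print(bot.current_clock())
E
```

```text
tl [460.2 330.1]
tr [350.2 330.2]
bl [457.3 337.1]
br [353.1 337.2]
Tl [440.7 368.2]
Tr [369.8 368.3]
Tlu [441.4 366.2]
8.675
```

View pics/w_cas.png

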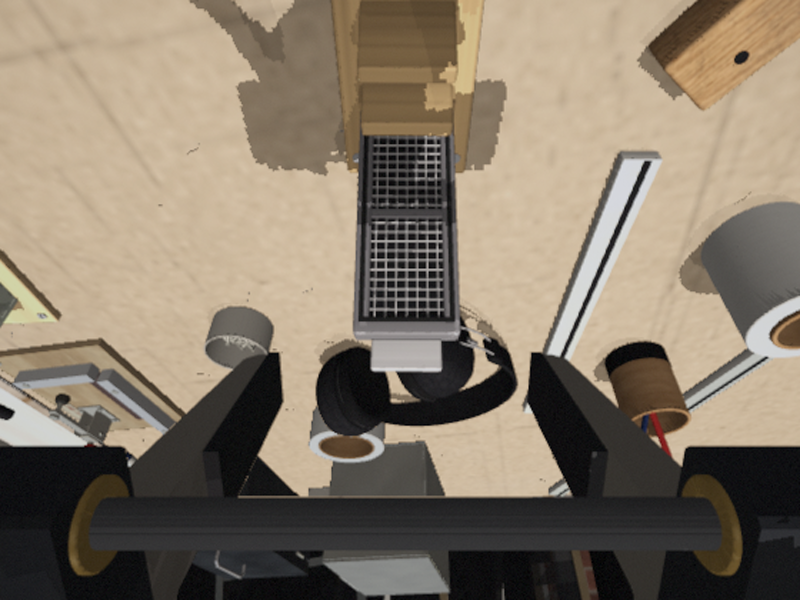

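The close view shows the cassette square in frame: frame end edge at row ~335 across x 355–460, tongue end at row ~370 across x 373–442. That is within 3 px of the prediction but slightly narrower, so slightly farther away. I'll refine the edges numerically.

```bash
python3 - <<'E'
from h import *
v=dict(np.load("w_cas.npz"));g=v["pixels"].mean(2)
for y in(226,230,233,236):print(y,g[y,244:254].astype(int),"|",g[y,316:328].astype(int))
for y in(248,254):print(y,g[y,256:266].astype(int),"|",g[y,304:314].astype(int))
for x in(252,280,318):print("col",x,g[222:262,x].astype(int))
E
```

```text
226 [188 189 174 104 104 112 111 117 127 128] | [104 109 126 138 144 122  44  12  24  95 163 187]
230 [186 187 174 115 112 119 117 119 119 117] | [119 118 122 133 137 118  84 100 120 111 114 148]
233 [186 185 180 154 145 163 174 174 180 176] | [167 174 192 191 175 138  38  11   9  14  16   9]
236 [176 174 175 174 161 135 139 139 138 138] | [145 142 138 135 111  23  12   8  14   3  24  47]
248 [ 15  15  12  67 136 171 176 176 175 176] | [179 178 179 177 151  67  27  24  26  28]
254 [ 10  17  17  90 157 171 174 173 175 174] | [175 176 176 174 153  94  36  34  32  33]
col 252 [ 31  30  36 115 127 125 119 115 119 123 160 180 158 139 138 146 169 169
 130  98  76  37  13  10  11  15  13  14  15  16  13  12  17  13  13  14
  12   9  17  11]
col 280 [ 29  29  37  93 111 112 115 115 118 121 143 159 148 139 139 117 156 169
 169 171 173 173 174 174 176 177 179 180 181 179 176 175 175 177 175 196
 214 173  80  21]
col 318 [ 67  73  84 116 126 128 129 124 122 134 170 192 169 143 138 128  79  22
  20  20  21  23  21  22  22  23  24  26  26  27  25  27  31  27  32  30
  33  33  31  30]
```

```bash
cat > s1.py <<'E'
from h import *
from workcell import bot
v=dict(np.load("w_cas.npz"));Rr=casR(-.19,68*D)
e1=plane(v,(284.1,259.3),.186)-Rr@[.093,0,0]
e2=plane(v,(284.0,232.3),.1751)-Rr@[.075,0,.016]
print(e1.round(4),e2.round(4))
org=(e1+e2)/2;print("org",org.round(4))
ph=26*D;gx,gz=.045,.007
p,M=tcp(org,-.19,68*D,ph,gx,gz,1)
bot.goto(p-M[:,2]*.06,rv(M));bot.line_to(p,max_speed=.08)
print("F",np.round(bot.current_contact_force(),1))
bot.set_gripper(0.5,40)
print("open",bot.current_opening()*92,"grip",bot.current_grip_force(),np.round(bot.current_contact_force(),1),bot.current_clock())
if 57<bot.current_opening()*92<63:
    bot.line_to(p+Rr[:,0]*.11,max_speed=.1)
    print("open",bot.current_opening()*92,np.round(bot.current_contact_force(),1),bot.current_clock())
    v=bot.read_camera("wrist");s=bot.read_camera("scene")["pixels"][150:260,190:337]
    cv2.imwrite("pics/drawn.png",np.hstack([cv2.resize(v["pixels"],(400,300)),cv2.resize(s,(400,300),interpolation=2)]))
E
python3 s1.py
```

```text
[0.5527 0.226  0.0998] [0.5522 0.226  0.0996]
org [0.5525 0.226  0.0997]
F [-0.5  0.7  0.7]
open 59.56828331147924 grip 40.0008898973465 [-0.2 -0.1  1. ] 10.5583
open 59.504640468069034 [ 1.2 -0.3 -1.4] 11.8083
```

It is gripped at 59.5 mm and carries about 1 N of weight. Now I'll lay it down.

```bash
cat > s2.py <<'E'
from h import *
from workcell import bot
ph=26*D;gx,gz=.045,.007;yv=-.137
def go(o,b,line=None):
    p,M=tcp(o,yv,b*D,ph,gx,gz,1)
    bot.goto(p,rv(M)) if line is None else bot.line_to(p,rv(M),max_speed=line)
go([.50,.03,.17],20);go([.50,.03,.05],0);
for z in np.arange(.015,-.0041,-.0025):
    go([.50,.03,z],0,.06);F=np.array(bot.current_contact_force())
    if F[2]>4:break
print("touch z",round(z,4),F.round(1),bot.current_clock())
bot.set_gripper(.95)
p=np.array(bot.current_ee_pos());M=Rn.from_rotvec(bot.current_tool_rot()).as_matrix()
bot.line_to(p-M[:,2]*.06,max_speed=.2)
# look from behind the plain end, tool down, flip 1
bot.goto([.46,.035,.22],rv(tool(yv,0,1)))
v=bot.read_camera("wrist");np.savez("w_flat.npz",**v)
cv2.imwrite("pics/w_flat.png",v["pixels"]);print(bot.current_clock())
E
python3 s2.py
```

```text
touch z -0.0 [-2.3 -0.7  9.8] 15.5917
17.6333
```

View pics/w_flat.png

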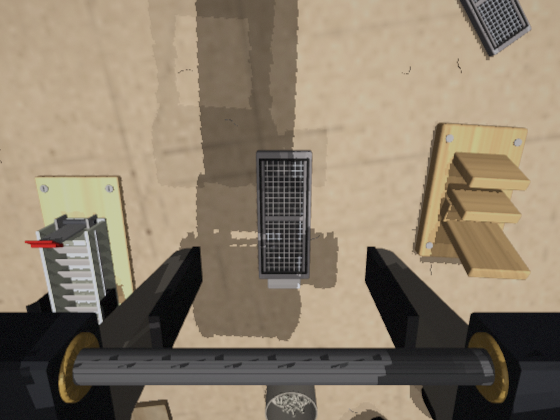

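It lies flat, mesh up, with the tongue pointing away and free: frame corners (257,151), (312,151), (258,277), (309,277). I'll cast those corners, re-grip at gx=-45 mm and carry it above the ventilator.

```bash
cat > s3.py <<'E'
from h import *
from workcell import bot
v=dict(np.load("w_flat.npz"))
P=[plane(v,p,.016) for p in((257,151),(312,151),(258,277),(309.5,277))]
a,b=(P[0]+P[1])/2,(P[2]+P[3])/2;d=(b-a)[:2];yaw=np.arctan2(d[1],d[0])
o=((a+b)/2);o[2]=0;print("len",np.linalg.norm(d),"w",np.linalg.norm(P[0]-P[1]),np.linalg.norm(P[2]-P[3]),"org",o.round(4),"yaw",yaw)
if abs(np.linalg.norm(d)-.15)<.006 and abs(yaw+.137)<.05:
    gx,gz=-.045,.0015
    p,M=tcp(o,-.137,0,0,gx,gz,1)
    bot.goto(p+[0,0,.05],rv(M));bot.line_to(p,max_speed=.08);print("F",np.round(bot.current_contact_force(),1))
    bot.set_gripper(.5,55);print("open",bot.current_opening()*92,bot.current_grip_force())
    bot.line_to(p+[0,0,.13],max_speed=.15)
    print(np.round(bot.current_contact_force(),2),np.round(bot.current_ft_torque(),3),bot.current_clock())
    v=bot.read_camera("wrist");np.savez("w_held.npz",**v)
    g=v["pixels"].mean(2);Rk=casR(-.137,0);oo=o+[0,0,.13]
    print("pred plain corners",[proj(v,oo+Rk@np.array(X)).round(1) for X in((-.075,.03,.016),(-.075,-.03,.016),(-.075,0,.016),(-.075,0,0))])
    u=int(proj(v,oo+Rk@np.array([-.075,.0,.016]))[0]);print("col",u,g[20:160:1,u].astype(int).tolist())
E
python3 s3.py
```

```text
len 0.14750375936553403 w 0.05816240297200816 0.06062321578980473 org [0.4988 0.0309 0.    ] yaw -0.1417831882167454
F [ 0.2 -0.7 -0. ]
open 59.19593447971185 54.99111771583557
[-0.96 -0.22 -1.16] [ 0.068  0.06  -0.001] 20.6667
pred plain corners [array([347.2, 221.7]), array([218.3, 221.7]), array([282.8, 221.7]), array([282.8, 211.7])]
col 282 [124, 124, 122, 122, 121, 119, 118, 118, 117, 117, 116, 118, 119, 119, 120, 121, 122, 123, 122, 122, 121, 123, 122, 122, 123, 120, 122, 112, 110, 110, 110, 111, 111, 119, 122, 123, 123, 123, 123, 123, 124, 124, 125, 125, 126, 124, 124, 124, 124, 124, 123, 123, 123, 124, 122, 122, 122, 123, 123, 123, 123, 122, 123, 122, 123, 122, 120, 124, 123, 121, 119, 121, 119, 120, 119, 120, 120, 121, 121, 122, 124, 122, 123, 123, 113, 109, 109, 108, 107, 108, 116, 121, 122, 121, 121, 122, 121, 121, 122, 123, 122, 123, 115, 111, 111, 110, 109, 110, 110, 105, 103, 102, 102, 103, 103, 104, 102, 103, 102, 103, 104, 103, 105, 105, 104, 104, 104, 102, 102, 102, 101, 100, 99, 101, 101, 103, 104, 105, 107, 107]
```

```bash
cat > s4.py <<'E'
from h import *
from workcell import bot
v=dict(np.load("w_held.npz"));g=v["pixels"].mean(2);print("rows200-",g[200:235,282].astype(int).tolist())
V=np.array([.552,-.2092,0]);yv=-.137;f=np.array([np.cos(yv),np.sin(yv),0]);gx,gz=-.045,.0015
def pose(tx,tz,th):   # tip bottom edge at vent (tx,tz) mm
    tipw=V+f*tx/1e3+np.array([0,0,tz/1e3]);o=tipw-casR(yv,-th*D)@[.093,0,0]
    return tcp(o,yv,-th*D,0,gx,gz,1)
def step(tx,tz,th,s=.06):
    p,M=pose(tx,tz,th);bot.line_to(p,rv(M),max_speed=s)
    F=np.array(bot.current_contact_force());L=np.array([F@f,F[2]]);print((round(tx,1),round(tz,1),th),"Fx,Fz",L.round(1),"M",np.round(bot.current_ft_torque(),2),flush=True);return L
if __name__=="__main__":
    p,M=pose(74,110,18);bot.goto(p,rv(M));step(74,85,18,.1)
    for a in((74,60),(74,54),(74,49.5),(77,48.5),(80,47.5),(83,46.8),(86,46),(89,45.2)):
        L=step(*a,18)
        if abs(L).max()>12:print("STOP");break
    print(bot.current_clock())
    s=bot.read_camera("scene")["pixels"][205:285,300:407];w=bot.read_camera("wrist")["pixels"]
    cv2.imwrite("pics/hook.png",np.hstack([cv2.resize(s,(400,300),interpolation=2),cv2.resize(w,(400,300))]))
E
python3 s4.py
```

```text
rows200- [103, 104, 105, 106, 103, 106, 107, 106, 106, 107, 104, 105, 106, 81, 55, 48, 47, 47, 46, 48, 49, 51, 60, 72, 82, 88, 90, 89, 91, 90, 89, 90, 90, 90, 88]
(74, 85, 18) Fx,Fz [-0.7 -1. ] M [-0.01 -0.14 -0.01]
(74, 60, 18) Fx,Fz [ 0.1 -1.3] M [-0.01 -0.16 -0.01]
(74, 54, 18) Fx,Fz [ 0.2 -1. ] M [-0.03 -0.21 -0.04]
(74, 49.5, 18) Fx,Fz [-0.8 -1. ] M [ 0.02 -0.16 -0.01]
(77, 48.5, 18) Fx,Fz [ 0.  -0.3] M [ 0.02 -0.14 -0.03]
(80, 47.5, 18) Fx,Fz [-0.5 -0.6] M [ 0.01 -0.13 -0.03]
(83, 46.8, 18) Fx,Fz [-0.1 -0.8] M [-0.01 -0.1   0.01]
(86, 46, 18) Fx,Fz [-0.4 -1. ] M [ 0.05 -0.13 -0.01]
(89, 45.2, 18) Fx,Fz [-0.4 -1. ] M [-0.01 -0.2   0.03]
24.4
```

View pics/hook.png

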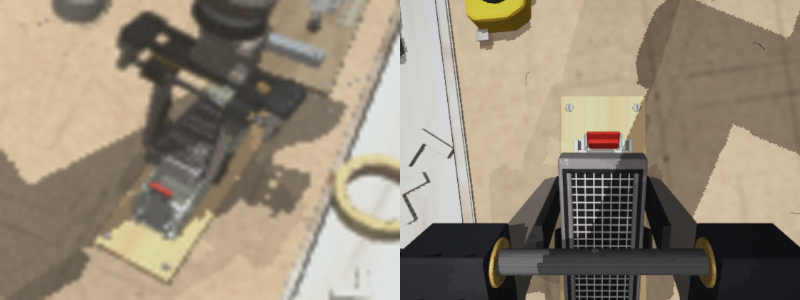

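The tongue went in under the lip with no contact force. The wrist half of the picture shows the plain end (602,157) centred just in front of the red catch (603,140). Now I'll swing it down and press.

```bash
cat > s5.py <<'E'
from s4 import *
for tx,tz,th in((89.7,46.2,15),(90.3,47,12),(90.6,47.4,10.5),(90.9,47.7,9),(91.2,48,8),(91.5,48.3,7),(91.8,48.6,6),(92,48.9,5),(92.3,49.2,4),(92.5,49.5,3),(92.7,49.7,2),(92.9,49.9,1),(93,50,0)):
    L=step(tx,tz,th,.05)
    if abs(L[1])>30 or abs(L[0])>25:print("STOP");break
print(bot.current_clock(),bot.current_opening()*92)
E
python3 s5.py
```

```text
rows200- [103, 104, 105, 106, 103, 106, 107, 106, 106, 107, 104, 105, 106, 81, 55, 48, 47, 47, 46, 48, 49, 51, 60, 72, 82, 88, 90, 89, 91, 90, 89, 90, 90, 90, 88]
(89.7, 46.2, 15) Fx,Fz [-0.3  0.3] M [ 0.04 -0.16  0.02]
(90.3, 47, 12) Fx,Fz [ 0.3 -0.3] M [-0.03 -0.04 -0.05]
(90.6, 47.4, 10.5) Fx,Fz [-0.3 -1. ] M [-0.02 -0.04  0.02]
(90.9, 47.7, 9) Fx,Fz [ 0.  -0.9] M [ 0.02 -0.02  0.06]
(91.2, 48, 8) Fx,Fz [ 1.7 -0.3] M [-0.09 -0.44  0.03]
(91.5, 48.3, 7) Fx,Fz [2.8 1.5] M [-0.13 -0.54 -0.02]
(91.8, 48.6, 6) Fx,Fz [ 3.4 -0.2] M [-0.22 -0.51 -0.01]
(92, 48.9, 5) Fx,Fz [ 3.1 -1.5] M [-0.2  -0.58  0.02]
(92.3, 49.2, 4) Fx,Fz [ 2.8 -1. ] M [-0.17 -0.52 -0.  ]
(92.5, 49.5, 3) Fx,Fz [ 3.6 -1. ] M [-0.1 -0.5  0. ]
(92.7, 49.7, 2) Fx,Fz [ 2.3 -0.9] M [-0.12 -0.45  0.02]
(92.9, 49.9, 1) Fx,Fz [ 2.2 -2.6] M [-0.07 -0.4   0.04]
(93, 50, 0) Fx,Fz [-0.3  2.1] M [ 0.01 -0.04  0.02]
27.8 59.33892731561112
```

The catch's +x push vanished on the last step (2.2 → -0.3 N), so it snapped over. I'll press lightly to be sure, release, retreat and look.

```bash
cat > s6.py <<'E'
from s4 import *
for dz in(.5,1,1.5):
    L=step(93,50-dz,0,.03)
    if L[1]>10:break
bot.set_gripper(.95);bot.hold(.2)
p=np.array(bot.current_ee_pos());bot.line_to(p+[0,0,.14],max_speed=.15)
z=np.load("wc.npz")
bot.goto([.57,-.2115,.21],rv(tool(yv,0,1)))
v=bot.read_camera("wrist");np.savez("w_fin.npz",**v)
Rk=casR(yv,0);o=V+[0,0,.05]
for n,X in(("plain L",(-.075,.03,.016)),("plain R",(-.075,-.03,.016)),("tongue end fL",(.075,.03,.016)),("fR",(.075,-.03,.016)),("lip",(.079,0,.0125)),("nose",(-.072,0,.0185))):print(n,proj(v,o+Rk@np.array(X)).round(1))
c=v["pixels"][60:330,140:500];cv2.imwrite("pics/fin.png",cv2.resize(c,(800,600),interpolation=2))
print(bot.current_clock(),np.round(bot.current_contact_force(),1))
E
python3 s6.py
```

```text
rows200- [103, 104, 105, 106, 103, 106, 107, 106, 106, 107, 104, 105, 106, 81, 55, 48, 47, 47, 46, 48, 49, 51, 60, 72, 82, 88, 90, 89, 91, 90, 89, 90, 90, 90, 88]
(93, 49.5, 0) Fx,Fz [-2.3  7.4] M [0.11 0.41 0.01]
(93, 49, 0) Fx,Fz [-3.8 10.5] M [0.29 0.67 0.05]
plain L [317.8  90. ]
plain R [246.9  89.9]
tongue end fL [313.3 253.5]
fR [251.3 253.5]
lip [282.3 255.8]
nose [282.4  93.6]
30.575 [ 0.9 -0.1  0.4]
```

View pics/fin.png

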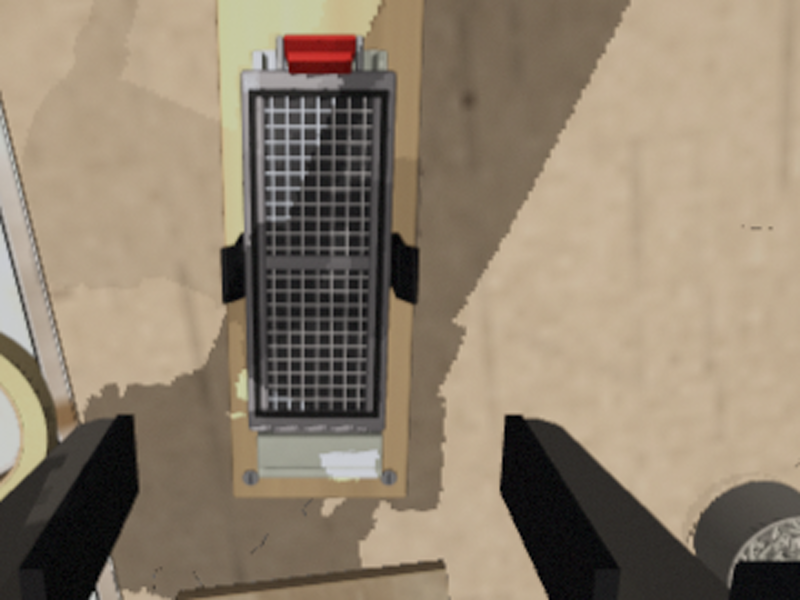

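The cassette lies in the seat between the clips. Its corners, (243,70)–(395,70) and (250,430)–(385,430), are within about 1 px (wrist-image scale) of the flush prediction. The red nose reaches over the plain end at (320,72), and the tongue end is under the lip.

```bash
python3 -c "
from workcell import bot
print(bot.job_done())"
```

```text
the job is handed in; nothing more can be done
None
```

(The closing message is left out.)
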